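# Seat a board carrier against the preheater's stops

## Task

Get the board ready for preheating: with the fingertips, gently push the black board carrier across the preheater's deck into the corner of its stops, so that its short end sits against the end stop and its long side flush against both side stops, and push the sliding clamp jaw up against its other long side. Only push: do not pinch the carrier or the jaw, never lift the carrier off the deck, and leave everything else where it is.

Things in the scene. Friction and masses are not known exactly. Their poses are not given: they have to be found in the camera images.
- preheater: Low blue board preheater, fixed (place and yaw vary). Mint-green slotted deck, flat top at z = 36 mm, spanning x -125..125, y -200..180 mm about the origin, which lies on the table; orange heating pad let in flush. +x points away from the robot, +y to its left. A blue controller box, 52 mm high on the deck, covers x -90..50, y 87..173 mm
- side_stops (a point): Point on the deck, fixed to the preheater and with its axes, half-way between its two side stops, in the line of their faces: at x = 15, y = 45, z = 36 mm in the preheater's frame. The side stops are two blue screwed blocks, 22 (x) x 20 (y) x 16 mm high with a 7 mm screw on top, at 40 mm to either side of this point along x; their stop faces look to -y
- end_stop: Blue screwed block on the deck like the side stops, 20 (x) x 22 (y) x 16 mm high plus screw, axes parallel to the preheater's; fixed, but set anywhere from x = 80 to 98 mm (y about -4 mm) in the preheater's frame. Origin at the centre of its underside; its stop face looks to -x, 10 mm from the origin
- carrier: Loose black frame holding an odd-shaped dark green laptop board, 120 (x) x 90 (y) x 12 mm, 0.17 to 0.34 kg, flat on the deck, up to 0.15 rad askew. Origin at the centre of its underside; x along its long sides. Seated, its +x end meets the end stop, its +y side both side stops, its axes parallel to the preheater's. Slides with ordinary friction (1 to 4 N)
- carrier_centre (a point): The carrier's centre, half-way up (6 mm above its underside)
- jaw: Blue clamp jaw, 60 mm wide in x, on the carrier's -y side, axes as the preheater's. It slides only along y (at x = 18 mm, nose from y = -147 to -35 mm; starts within 10 mm of -147) and stays where left; about 2.5 N moves it. Origin on the deck under the nose face, which looks to +y: nose 16 mm high, behind it a steel thumb nut, 26 mm high, then a finger tab (see jaw_tab)
- jaw_tab (a point): Middle of the outer face of the jaw's upright finger tab, 40 (x) x 26 mm high: the place to push, towards +y. It looks to -y, 32 mm behind the nose face, 13 mm above the deck
- flux_jar: Small jar with a red cap, 34 mm wide and 34 mm high, standing on the far right part of the deck; leave it. Origin at its underside
- thumb_nut: Brass thumb nut, 20 mm wide, 14 mm high, on the near left part of the deck; leave it. Origin at its underside
- solder_spool: Grey spool of solder, 60 mm wide, 42 mm high, on the table to the left; leave it
- cleaner_bottle: White bottle with a blue cap, 56 mm wide, 115 mm high, on the table to the left; leave it
- tape_roll: Amber roll of tape, 66 mm wide, 25 mm high, on the table to the left; leave it
- multimeter: Yellow and grey multimeter lying flat, 165 x 82 x 38 mm, on the table to the right; leave it
- screwdriver: Screwdriver with a blue handle, 150 mm long, lying on the table to the right of the preheater; leave it
Not all that is in view belongs to the job. There is more than one size of the carrier; the job needs the largest.

How it is judged:
At the end, for the whole second after the job is handed in: The carrier lies flat and still on the deck, its end within 3 mm of the end stop and its long side within 3 mm of the side stops' faces and parallel to them within 0.03 rad, and the jaw's nose is within 3 mm of the carrier's other long side (x of carrier_centre in the frame of end_stop between -0.073 and -0.067 m and y of carrier_centre in the frame of preheater between -0.003 and 0.003 m and angle between the x axis of carrier and the x axis of preheater, either way round below 0.03 rad and z of carrier_centre in the frame of preheater below 0.045 m and angle between carrier's own z axis and vertical below 0.03 rad and y of jaw in the frame of carrier above -0.048 m and linear speed of each of carrier, jaw below 0.01 m/s); the robot touches nothing.
It fails at once if the carrier is lifted off the deck (more than 5 mm) or tipped (z of carrier_centre in the frame of preheater above 0.047 m or angle between carrier's own z axis and vertical above 0.1 rad).
It fails at once if the carrier or the jaw is pinched or shoved hard (over 45 N in all between it and the fingers) (contact force between the fingers and carrier above 45 N or contact force between the fingers and jaw above 45 N).
It fails at once if another loose thing is moved more than 15 mm (distance of any of flux_jar, thumb_nut, solder_spool, cleaner_bottle, tape_roll, multimeter, screwdriver from where it was at the start of the episode above 0.015 m).
It also fails if it takes over 64 s, if anything falls off the work surface, if the arm or the gripper's body presses on something with over 40 N, if the wrist force passes 120 N, or if a joint passes its speed limit or range.

## Robot

A 7-joint arm with a two-finger parallel gripper is mounted at the origin on the work surface. World frame = base frame: x ahead of the robot, y to its left, z up, the work surface at z = 0. Lengths are in m, angles in rad, forces in N, time in s.
With the tool pointing down it reaches from about 0.4 to 0.85 m from the base axis. Payload 10.4 kg.
Tool frame: the origin (TCP) lies midway between the tips of the shut fingers; the grasp point (between the pads) lies 19 mm behind it; z points along the fingers, y is the line along which they close (so a half turn about z gives the same grasp; the last joint's range is limited). The gripper opens to 87 mm and grips with 3 to 60 N. Pads are 19 mm wide; open, the fingers measure 117 mm over their backs; the gripper's body (75 mm by 190 mm) begins 51 mm behind the grasp point.
Start: joints at [-1.207, 0.332, -0.065, 1.46, 0.022, 1.35, -0.088], TCP at [0.236, 0.579, 0.223] pointing down, gripper open.
Joint ranges: [-2.6, 2.6], [-0.5, 2.12], [-1.47, 1.34], [0.16, 2.42], [-1.27, 4.41], [0.06, 2.06], [-2.6, 2.6]. Speed limits (rad/s): [2.22, 2.22, 2.79, 2.79, 3.14, 3.14, 3.14].

## Interface

Orientations are given as a unit quaternion [x, y, z, w].
In Python, from bench import r gives the robot as it stands.
- The arm moves only by the tool arm_command, never from a script. Its arguments are lists of equal length, an entry for each row: "xyz": the shift along the world's x, y, z in m, a list of three; "rot": the turn, a rotation vector about the world's x, y, z in rad, a list of three. In form: {"xyz": [[tx, ty, tz], ...], "rot": [[ax, ay, az], ...]}. A call has 1 to 20 rows; each row is the pose to reach, as a shift and turn from the pose commanded when the call began; what a row does not reach only later rows make up. A row lasts 1/12 s, in which the tool goes at most 41.7 mm and 7.16 degrees, less where a joint would pass 70% of its speed; a pose out of reach is approached as far as the arm can. A call with a gripper value outside its range is refused whole. "grip" is the opening, from 0 (shut) to 1 (fully open), set as the call begins (left out, the last holds). The fingers move at their own pace and stop on an object; "squeeze" is the grip in N (left out, the last holds). Time passes only in rows, so rows that repeat a pose let the fingers close. It gives the time, the measured TCP pose, the force, the opening and the grip force at its end, in the units of the state.
- r.read_state(): the state, without advancing time (a new reading comes with each control period).
- r.camera(name): name is "scene" or "top"; returns the picture (400x640x3 uint8, red, green, blue); there is no depth.
- r.camera_model(name): a dict with "fx", "fy", "cx", "cy" (pixels), "T" (4x4, takes a point from camera to world coordinates). Camera axes: x right, y up, looking along -z (the intrinsics and any distortion apply to the point x, -y, -z); pixel columns grow to the right and rows downward; lengths in m; the calibration is good to about 2 mm. A picture is of the moment at which its call begins. camera_model takes no time and is no camera call.
- r.close_job(): hands the job in; it is judged then, once.
Trained networks look in the newest picture that a camera, given by its name, has taken for a name from the list of things; names that differ only in an ending like _2 or _b are one class to them, and where a whole thing is asked for, a point or a joint stands for the part that bears it (a point fixed in the world has none). Each returns a list of dicts, best first, with "conf" (0 to 1); they miss things now and then, are a little off and sometimes report something else, mostly with a low value. They report only what shows in the picture. A call takes as long as a camera call. They do not tell look-alikes from the thing itself.
- r.look_for(label, camera): "at" ([x, y, z] in m, in the coordinates of the camera as it stood for that picture, good to about 4 mm: the middle of the surface that is visible of it).
- r.spot_point(label, camera): "at" ([x, y, z] in m, in the coordinates of the camera as it stood for that picture, good to about 4 mm: a listed point, or the origin of a listed thing).
The state is a dict: "time": time; "joint_positions": joint angles; "joint_vel": joint speeds; "joint_torque": joint torques, N m; "ee_pos": TCP position; "eef_rot": TCP orientation; "ft_force": force on the tool from outside, world axes, zero at the start; "torque": the same for the moment, N m; "width": finger opening in m; "grip_force": force on a finger pad.
Only numpy, scipy, OpenCV 4.12 (cv2) and the standard library are available. Lean on these libraries where they do the work, as an engineer would, in place of code of your own. Each camera call takes 0.05 s, during which the arm holds its last target. There are 200 camera calls.

## Working session

There is one attempt and no reset: what is moved stays moved. The work goes in short steps, Python scripts to look and compute and a tool call to move; the robot and the scene stay as the last step left them, time stands still between calls to the robot, and variables do not carry over. Pictures are saved under pics/ and viewed, at most 10 in all, crops included, and the job is handed in when it is done.

Besides the shell and the picture viewer there is one more tool, called after "Call:" as a command line: name --argument value ..., lists and objects as JSON in quotes. arm_command: Moves the arm, as the interface text tells. Its arguments: {"type":"object","properties":{"xyz":{"type":"array"},"rot":{"type":"array"},"grip":{"type":"number"},"squeeze":{"type":"number"}},"required":["xyz","rot"]}

```bash
mkdir -p pics; ls
cat > h.py <<'E'
import numpy as np, cv2
from bench import r
def W(c,p):
    T=np.array(r.camera_model(c)["T"]); return T[:3,:3]@np.array(p)+T[:3,3]
def snap(c,n):
    im=np.array(r.camera(c)); cv2.imwrite(f"pics/{n}.png",im[:,:,::-1]); return im
E
python3 - <<'E'
from h import *
for c in("top","scene"):
    snap(c,c+"0"); m=r.camera_model(c); print(c,m["fx"],m["cx"],m["cy"],np.round(m["T"],3).tolist(),[k for k in m])
for l in["preheater","side_stops","end_stop","carrier","carrier_centre","jaw","jaw_tab","flux_jar","thumb_nut"]:
  for c in("top","scene"):
    print(l,c,[(round(d["conf"],2),np.round(W(c,d["at"]),3).tolist()) for d in r.spot_point(l,c)[:3]])
s=r.read_state();print(s["time"],s["ee_pos"],s["eef_rot"],s["width"])
E
```

```text
pics
top 402.3759908414193 316.8573204901267 206.99936567629445 [[0.004, 0.985, -0.172, 0.314], [-1.0, 0.005, 0.002, -0.016], [0.003, 0.172, 0.985, 1.256], [0.0, 0.0, 0.0, 1.0]] ['fx', 'fy', 'cx', 'cy', 'T']
scene 368.8126533274139 316.0348908376468 191.21504567222365 [[-0.031, -0.542, 0.84, 1.433], [0.999, -0.034, 0.015, -0.001], [0.02, 0.84, 0.543, 0.656], [0.0, 0.0, 0.0, 1.0]] ['fx', 'fy', 'cx', 'cy', 'T']
preheater top [(0.96, [0.571, 0.028, -0.002]), (0.24, [0.56, -0.147, 0.047])]
preheater scene [(0.77, [0.569, 0.028, -0.002])]
side_stops top [(0.86, [0.591, 0.071, 0.036])]
side_stops scene [(0.61, [0.589, 0.065, 0.035])]
end_stop top [(0.75, [0.56, -0.146, 0.054]), (0.45, [0.657, 0.005, 0.034])]
end_stop scene [(0.41, [0.661, 0.006, 0.035])]
carrier top [(0.83, [0.455, 0.327, -0.002]), (0.7, [0.54, 0.007, 0.036]), (0.69, [0.327, -0.171, -0.002])]
carrier scene [(0.85, [0.538, 0.006, 0.035]), (0.77, [0.325, -0.171, -0.003]), (0.63, [0.456, 0.332, -0.001])]
carrier_centre top [(0.96, [0.457, 0.329, 0.006]), (0.77, [0.326, -0.175, 0.005]), (0.6, [0.542, 0.005, 0.043])]
carrier_centre scene [(0.87, [0.454, 0.327, 0.005]), (0.84, [0.539, 0.006, 0.038]), (0.75, [0.325, -0.172, 0.002])]
jaw top [(0.48, [0.57, -0.111, 0.036]), (0.37, [0.591, 0.07, 0.038])]
jaw scene [(0.58, [0.561, -0.112, 0.04]), (0.2, [0.335, 0.423, 0.003])]
jaw_tab top [(0.69, [0.569, -0.115, 0.036]), (0.5, [0.561, -0.147, 0.051])]
jaw_tab scene [(0.72, [0.559, -0.145, 0.049]), (0.56, [0.564, -0.11, 0.035])]
flux_jar top [(0.5, [0.638, -0.143, 0.042])]
flux_jar scene [(0.61, [0.634, -0.147, 0.036])]
thumb_nut top [(0.45, [0.492, 0.181, 0.04])]
thumb_nut scene []
1.0 [0.23576295 0.57884356 0.22259664] [1.92195857e-01 9.81356586e-01 5.90261512e-05 1.79844711e-05] 0.08712116614215037
```

Run:
```python
import cv2
a=cv2.imread("pics/top0.png");cv2.imwrite("pics/topc.png",cv2.resize(a[40:300,180:460],None,fx=2.3,fy=2.3,interpolation=cv2.INTER_CUBIC))
```

```text
(no output)
```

View pics/top0.png

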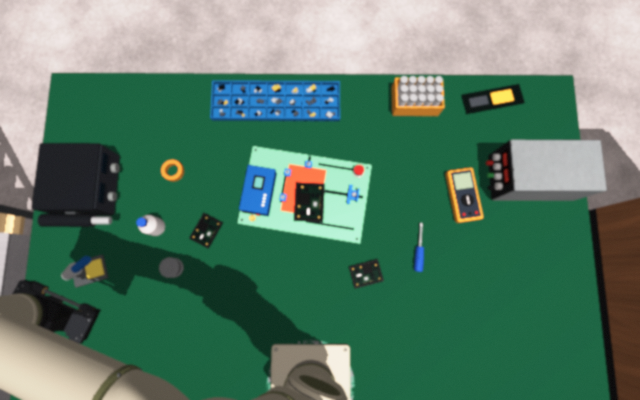

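View pics/topc.png

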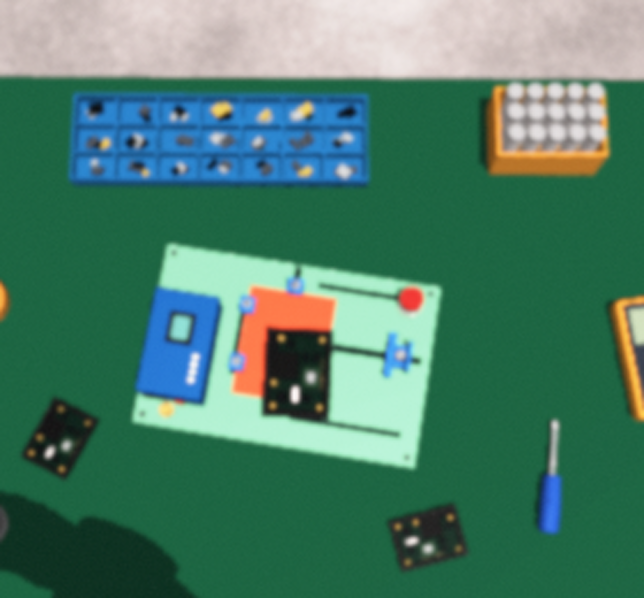

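The top view shows the deck turned clockwise, with the carrier on it at about (309,203), the jaw at (354,194), the end stop at (308,164), the side stops at (287,172) and (282,197), and the jar at (358,170). Two smaller carriers lie on the table. Next I'll fit the geometry.

```bash
cat >> h.py <<'E'
def ray(c,uv,z):
    m=r.camera_model(c);T=np.array(m["T"]);uv=np.atleast_2d(uv).astype(float)
    d=np.c_[(uv[:,0]-m["cx"])/m["fx"],-(uv[:,1]-m["cy"])/m["fy"],-np.ones(len(uv))]@T[:3,:3].T
    return (T[:3,3]+d*((z-T[2,3])/d[:,2])[:,None])[:,:2]
def big(mask,box):
    k=np.zeros_like(mask);u0,v0,u1,v1=box;k[v0:v1,u0:u1]=mask[v0:v1,u0:u1]
    cs=cv2.findContours(k,cv2.RETR_EXTERNAL,cv2.CHAIN_APPROX_NONE)[0]
    return max(cs,key=cv2.contourArea)[:,0]
def rect(P):
    (c,s,a)=cv2.minAreaRect((P*1000).astype(np.float32)); return np.round(c,1),np.round(s,1),round(a,2)
def deckfit(im):
    hsv=cv2.cvtColor(im,cv2.COLOR_RGB2HSV)
    mint=((hsv[:,:,2]>140)&(hsv[:,:,0]>60)&(hsv[:,:,0]<90)&(hsv[:,:,1]>30)&(hsv[:,:,1]<140)).astype(np.uint8)
    return rect(ray("top",cv2.convexHull(big(mint,(225,130,385,255)))[:,0],.036))
def carrierfit(im,box):
    dark=(im.max(2)<75).astype(np.uint8)
    dark=cv2.morphologyEx(dark,cv2.MORPH_OPEN,np.ones((5,5),np.uint8))
    return rect(ray("top",cv2.convexHull(big(dark,box))[:,0],.048))
E
python3 - <<'E'
from h import *
im=cv2.imread("pics/top0.png")[:,:,::-1].copy()
print(deckfit(im)); print(carrierfit(im,(285,170,335,235)))
# projections of known points
E
```

```text
(array([569.9,  18. ]), array([384.6, 256.1]), 80.92)
(array([539.2,   5.5]), array([115. ,  79.8]), 0.28)
```

Working in the preheater frame: the origin is at about (0.5715, 0.028) with yaw -0.158. The carrier centre is at about (-28, -27) mm with yaw +0.16, and the end stop's face is near x = 80 mm. The first push goes along +x on the carrier's near end, with two spread fingertips to square it.

Call:
arm_command --xyz '[[0.0145,-0.0374,0],[0.029,-0.0747,0],[0.0435,-0.112,0],[0.058,-0.1495,0],[0.0725,-0.187,0],[0.087,-0.224,0],[0.1015,-0.2616,0],[0.116,-0.299,0],[0.1305,-0.336,0],[0.145,-0.3737,0],[0.1595,-0.411,0],[0.174,-0.448,0],[0.1885,-0.486,0],[0.203,-0.523,0],[0.2175,-0.5605,0],[0.2175,-0.5605,-0.03],[0.2175,-0.5605,-0.06],[0.2175,-0.5605,-0.09],[0.2175,-0.5605,-0.09],[0.2175,-0.5605,-0.09]]' --rot '[[0,0,0],[0,0,0.05],[0,0,0.1],[0,0,0.15],[0,0,0.2],[0,0,0.229],[0,0,0.229],[0,0,0.229],[0,0,0.229],[0,0,0.229],[0,0,0.229],[0,0,0.229],[0,0,0.229],[0,0,0.229],[0,0,0.229],[0,0,0.229],[0,0,0.229],[0,0,0.229],[0,0,0.229],[0,0,0.229]]' --grip 0.45

```text
time: 2.67
ee_pos: [0.4525, 0.0181, 0.1324]
eef_rot: [0.079, 0.997, -0.001, -0.001]
ft_force: [0.5, 0.2, 1.0]
width: 0.0386
grip_force: 0.0
```

Call:
arm_command --xyz '[[0,0,-0.03],[0,0,-0.055],[0,0,-0.075],[0,0,-0.085],[0,0,-0.09],[0,0,-0.09],[0,0,-0.09]]' --rot '[[0,0,0],[0,0,0],[0,0,0],[0,0,0],[0,0,0],[0,0,0],[0,0,0]]'

```text
time: 3.25
ee_pos: [0.4543, 0.0186, 0.044]
eef_rot: [0.079, 0.997, 0.0, 0.001]
ft_force: [0.6, -0.3, -0.3]
width: 0.0391
grip_force: 0.0
```

Run:
```python
from h import *
im=snap("scene","s1");snap("top","t1")
cv2.imwrite("pics/s1c.png",cv2.resize(im[130:360,180:460,::-1],None,fx=2.5,fy=2.5,interpolation=cv2.INTER_CUBIC))
s=r.read_state();print(s["ee_pos"],s["ft_force"])
```

```text
[0.45431103 0.01862134 0.04394816] [ 0.20217014  0.7131587  -0.06688271]
```

View pics/s1c.png

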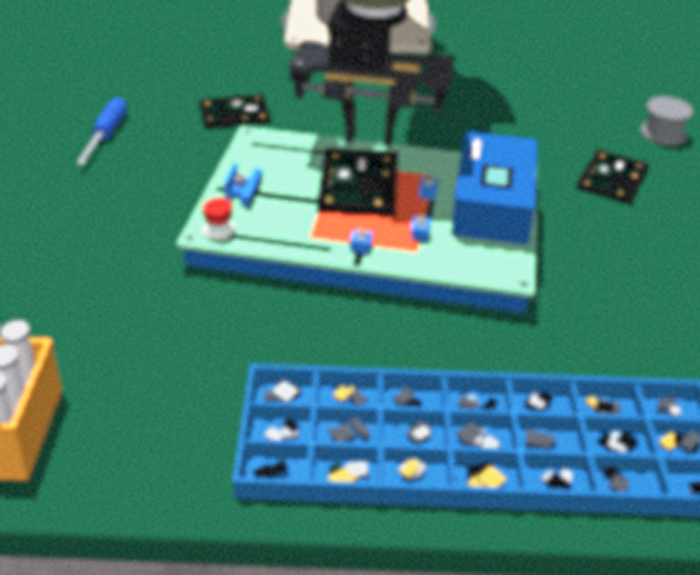

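The scene view shows the fingertips behind the carrier's near end (crop about (370,140)) with the way to the end stop at (362,240) clear. Pushing along local +x.

Call:
arm_command --xyz '[[0.003,-0.0005,-0.001],[0.0059,-0.0009,-0.002],[0.0089,-0.0014,-0.002],[0.0118,-0.0019,-0.002],[0.0148,-0.0024,-0.002],[0.0178,-0.0028,-0.002],[0.0207,-0.0033,-0.002],[0.0237,-0.0038,-0.002],[0.0267,-0.0043,-0.002],[0.0296,-0.0047,-0.002],[0.0326,-0.0052,-0.002],[0.0355,-0.0057,-0.002],[0.0385,-0.0062,-0.002],[0.0415,-0.0066,-0.002],[0.0444,-0.0071,-0.002],[0.0474,-0.0076,-0.002],[0.0504,-0.0081,-0.002],[0.0533,-0.0085,-0.002],[0.0533,-0.0085,-0.002],[0.0533,-0.0085,-0.002]]' --rot '[[0,0,0],[0,0,0],[0,0,0],[0,0,0],[0,0,0],[0,0,0],[0,0,0],[0,0,0],[0,0,0],[0,0,0],[0,0,0],[0,0,0],[0,0,0],[0,0,0],[0,0,0],[0,0,0],[0,0,0],[0,0,0],[0,0,0],[0,0,0]]'

```text
time: 5.02
ee_pos: [0.507, 0.0097, 0.0407]
eef_rot: [0.079, 0.997, -0.0, 0.0]
ft_force: [-0.5, 0.4, -0.3]
width: 0.0389
grip_force: 0.0
```

```bash
cat >> h.py <<'E'
O=np.array([.5715,.0279]);YAW=-.158
def loc(p):
    c,s=np.cos(YAW),np.sin(YAW);d=np.array(p)[:2]-O;return np.round(1000*np.array([c*d[0]+s*d[1],-s*d[0]+c*d[1]]),1)
def rep():
    for l in("carrier","end_stop","jaw"):
      for c in("top","scene"):
        q=[(round(d["conf"],2),*loc(W(c,d["at"])),round(W(c,d["at"])[2]*1000)) for d in r.spot_point(l,c)]
        print(l,c,[tuple(map(float,x)) for x in q if abs(x[1])<130 and abs(x[2])<190])
    s=r.read_state();print("tcp",loc(s["ee_pos"]),s["ee_pos"][2],np.round(s["ft_force"],1),s["time"])
E
python3 - <<'E'
from h import *
im=snap("scene","s2");t=snap("top","t2");rep();print(carrierfit(t,(285,150,345,235)))
cv2.imwrite("pics/s2c.png",np.hstack([cv2.resize(x,None,fx=3,fy=3,interpolation=cv2.INTER_CUBIC)[:,:,::-1] for x in(im[170:270,240:370],t[140:240,235:370])]))
E
```

```text
carrier top []
carrier scene [(0.72, 7.9, -36.2, 31.0)]
end_stop top [(0.36, 90.0, -7.9, 37.0)]
end_stop scene [(0.54, 88.6, -6.0, 36.0), (0.54, 13.5, -136.1, 39.0)]
jaw top [(0.53, 18.2, -139.2, 35.0)]
jaw scene [(0.56, 14.9, -137.3, 36.0)]
tcp [-61.3 -28. ] 0.04063373329851447 [-0.3 -0.3 -0.2] 5.4167
(array([512.9, -69.4]), array([33.5, 61.8]), 89.98)
```

View pics/s2c.png

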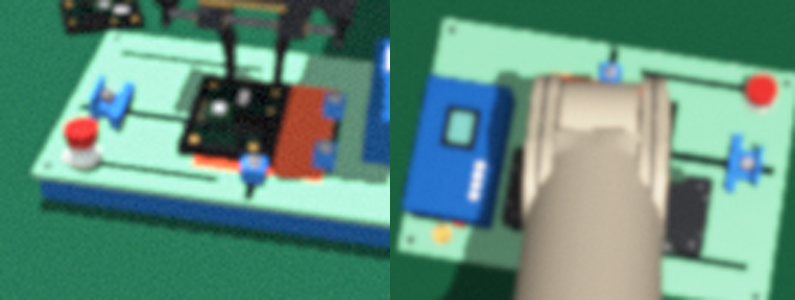

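The carrier is aligned with its centre near (8.5, -34) mm, still short of the end stop. I'll check joint 7 before turning the tool for the y push.

```bash
python3 -c "
from h import *
print(np.round(r.read_state()['joint_positions'],2))"
```

```text
[-0.53  0.28  0.48  1.99 -0.16  0.91  1.44]
```

Call:
arm_command --xyz '[[-0.005,0.0008,0],[-0.0148,0.0024,0],[-0.0148,0.0024,0.03],[-0.0148,0.0024,0.06],[-0.0148,0.0024,0.09],[-0.0148,0.0024,0.09]]' --rot '[[0,0,0],[0,0,0],[0,0,0],[0,0,0],[0,0,0],[0,0,0]]' --grip 0.6

```text
time: 5.92
ee_pos: [0.4938, 0.0125, 0.1357]
eef_rot: [0.079, 0.997, 0.001, 0.003]
ft_force: [1.0, -0.7, -0.3]
width: 0.0519
grip_force: 0.0
```

Call:
arm_command --xyz '[[0.005,-0.007,0],[0.011,-0.014,0],[0.017,-0.021,0],[0.022,-0.028,0],[0.028,-0.035,0],[0.034,-0.042,0],[0.04,-0.05,0],[0.046,-0.057,0],[0.052,-0.065,0],[0.058,-0.072,0],[0.065,-0.08,0],[0.071,-0.0884,0],[0.071,-0.0884,0],[0.071,-0.0884,0],[0.071,-0.0884,0]]' --rot '[[0,0,-0.12],[0,0,-0.24],[0,0,-0.36],[0,0,-0.48],[0,0,-0.6],[0,0,-0.72],[0,0,-0.84],[0,0,-0.96],[0,0,-1.08],[0,0,-1.2],[0,0,-1.32],[0,0,-1.44],[0,0,-1.5708],[0,0,-1.5708],[0,0,-1.5708]]'

```text
time: 7.17
ee_pos: [0.5621, -0.0758, 0.1302]
eef_rot: [0.76, 0.65, -0.0, -0.0]
ft_force: [-0.3, 0.2, 0.2]
width: 0.0525
grip_force: 0.0
```

Run:
```python
from h import *
im=snap("scene","s3");snap("top","t3");rep();print(np.round(r.read_state()['joint_positions'],2))
```

```text
carrier top [(0.58, 9.1, -32.9, 32.0)]
carrier scene [(0.91, 6.8, -33.8, 37.0)]
end_stop top [(0.62, 88.5, -7.4, 34.0), (0.55, 9.3, -32.3, 35.0)]
end_stop scene [(0.47, 89.5, -6.0, 37.0)]
jaw top []
jaw scene [(0.46, 13.8, -138.3, 38.0)]
tcp [   7.7 -104. ] 0.13062877329177316 [-0.5  0.1 -0.6] 7.5667
[-0.56  0.33  0.74  1.76 -0.25  1.14  0.1 ]
```

Call:
arm_command --xyz '[[0,0,-0.03],[0,0,-0.055],[0,0,-0.075],[0,0,-0.085],[0,0,-0.09],[0,0,-0.09],[0.0005,0.003,-0.09],[0.0009,0.006,-0.09],[0.0014,0.009,-0.09],[0.0019,0.012,-0.09],[0.0024,0.015,-0.09],[0.0029,0.018,-0.09],[0.0033,0.021,-0.09],[0.0038,0.024,-0.09],[0.0043,0.027,-0.09],[0.0048,0.03,-0.09],[0.0053,0.033,-0.09],[0.0057,0.036,-0.09],[0.0062,0.039,-0.09],[0.0065,0.041,-0.09]]' --rot '[[0,0,0],[0,0,0],[0,0,0],[0,0,0],[0,0,0],[0,0,0],[0,0,0],[0,0,0],[0,0,0],[0,0,0],[0,0,0],[0,0,0],[0,0,0],[0,0,0],[0,0,0],[0,0,0],[0,0,0],[0,0,0],[0,0,0],[0,0,0]]'

```text
time: 9.23
ee_pos: [0.5693, -0.0347, 0.0406]
eef_rot: [0.761, 0.649, 0.0, 0.0]
ft_force: [-0.8, -2.7, 2.4]
width: 0.0522
grip_force: 1.2
```

Call:
arm_command --xyz '[[0,0,0],[0.0003,0.002,0],[0.0006,0.004,0],[0.0007,0.0045,0],[0.0007,0.0045,0],[0.0007,0.0045,0]]' --rot '[[0,0,0],[0,0,0],[0,0,0],[0,0,0],[0,0,0],[0,0,0]]'

```text
time: 9.73
ee_pos: [0.5699, -0.0302, 0.0405]
eef_rot: [0.761, 0.649, 0.0, -0.0]
ft_force: [1.2, 0.6, -0.2]
width: 0.0523
grip_force: 0.0
```

Call:
arm_command --xyz '[[0.0002,0.001,0],[0.0003,0.002,0],[0.0004,0.0025,0],[0.0004,0.0025,0]]' --rot '[[0,0,0],[0,0,0],[0,0,0],[0,0,0]]'

```text
time: 10.07
ee_pos: [0.5703, -0.028, 0.0405]
eef_rot: [0.761, 0.649, -0.0, -0.0]
ft_force: [-0.3, -0.2, -0.3]
width: 0.0519
grip_force: 0.3
```

Run:
```python
from h import *
im=snap("scene","s4");t=snap("top","t4");rep()
cv2.imwrite("pics/s4c.png",np.hstack([cv2.resize(x,None,fx=3,fy=3,interpolation=cv2.INTER_CUBIC)[:,:,::-1] for x in(im[170:270,240:370],t[140:240,235:370])]))
```

```text
carrier top [(0.58, 9.3, -1.1, 35.0)]
carrier scene [(0.74, 8.2, 0.3, 38.0)]
end_stop top []
end_stop scene [(0.42, 89.9, -6.5, 36.0)]
jaw top [(0.54, 20.4, -136.1, 39.0)]
jaw scene [(0.47, 14.5, -139.2, 39.0)]
tcp [  7.7 -55.4] 0.04059592150814387 [-0.9 -0.   0.5] 10.4667
```

View pics/s4c.png

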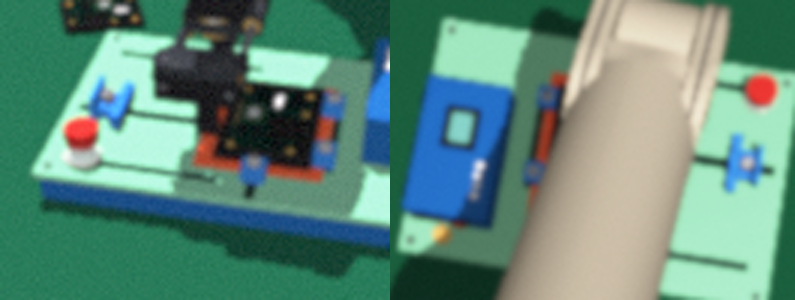

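The carrier is now almost against the side stops (left crop about (330,130)). I'll creep until the force shows contact.

Call:
arm_command --xyz '[[0.0001,0.0005,0],[0.0002,0.001,0],[0.0002,0.0015,0]]' --rot '[[0,0,0],[0,0,0],[0,0,0]]'

```text
time: 10.72
ee_pos: [0.5704, -0.0274, 0.0406]
eef_rot: [0.761, 0.649, -0.0, 0.0]
ft_force: [-2.1, -5.6, 0.6]
width: 0.0518
grip_force: 2.4
```

Call:
arm_command --xyz '[[0.0001,0.0005,0],[0.0002,0.001,0],[0.0002,0.0015,0]]' --rot '[[0,0,0],[0,0,0],[0,0,0]]'

```text
time: 10.97
ee_pos: [0.5704, -0.0273, 0.0406]
eef_rot: [0.761, 0.649, -0.001, 0.001]
ft_force: [-1.4, -9.6, 0.2]
width: 0.0519
grip_force: 4.7
```

Contact with the side stops is confirmed at 9.6 N. Next I'll back off and go round to the near end for the final x push.

Call:
arm_command --xyz '[[-0.001,-0.006,0],[-0.003,-0.018,0],[-0.003,-0.018,0.03],[-0.003,-0.018,0.06],[-0.003,-0.018,0.09],[-0.008,-0.012,0.09],[-0.014,-0.005,0.09],[-0.02,0.002,0.09],[-0.026,0.009,0.09],[-0.032,0.016,0.09],[-0.038,0.023,0.09],[-0.044,0.03,0.09],[-0.05,0.037,0.09],[-0.056,0.044,0.09],[-0.062,0.051,0.09],[-0.068,0.058,0.09],[-0.0716,0.0645,0.09],[-0.0716,0.0645,0.09],[-0.0716,0.0645,0.09],[-0.0716,0.0645,0.09]]' --rot '[[0,0,0],[0,0,0],[0,0,0],[0,0,0],[0,0,0],[0,0,0.12],[0,0,0.24],[0,0,0.36],[0,0,0.48],[0,0,0.6],[0,0,0.72],[0,0,0.84],[0,0,0.96],[0,0,1.08],[0,0,1.2],[0,0,1.32],[0,0,1.44],[0,0,1.5708],[0,0,1.5708],[0,0,1.5708]]' --grip 0.4

```text
time: 12.63
ee_pos: [0.4992, 0.0389, 0.1307]
eef_rot: [0.081, 0.997, 0.0, 0.0]
ft_force: [0.6, 0.8, -0.1]
width: 0.0349
grip_force: 0.0
```

Run:
```python
from h import *
snap("scene","s5");snap("top","t5");rep()
```

```text
carrier top [(0.57, 8.9, 3.7, 36.0)]
carrier scene [(0.98, 6.9, -1.0, 38.0)]
end_stop top [(0.57, 8.6, 1.9, 36.0)]
end_stop scene [(0.65, 87.5, -3.8, 38.0)]
jaw top [(0.54, 20.2, -138.1, 36.0)]
jaw scene []
tcp [-73.2  -0.1] 0.13054338237068822 [ 0.2 -0.4  0.3] 13.0333
```

Call:
arm_command --xyz '[[0,0,-0.03],[0,0,-0.055],[0,0,-0.075],[0,0,-0.085],[0,0,-0.09],[0,0,-0.09],[0.003,-0.0005,-0.09],[0.006,-0.001,-0.09],[0.009,-0.0014,-0.09],[0.011,-0.0017,-0.09],[0.013,-0.0021,-0.09],[0.015,-0.0024,-0.09],[0.017,-0.0027,-0.09],[0.019,-0.003,-0.09],[0.019,-0.003,-0.09]]' --rot '[[0,0,0],[0,0,0],[0,0,0],[0,0,0],[0,0,0],[0,0,0],[0,0,0],[0,0,0],[0,0,0],[0,0,0],[0,0,0],[0,0,0],[0,0,0],[0,0,0],[0,0,0]]'

```text
time: 14.28
ee_pos: [0.5185, 0.0363, 0.0405]
eef_rot: [0.079, 0.997, -0.0, 0.0]
ft_force: [0.0, 0.2, 0.2]
width: 0.0347
grip_force: 0.1
```

Call:
arm_command --xyz '[[0.001,-0.0002,0],[0.002,-0.0003,0],[0.002,-0.0003,0]]' --rot '[[0,0,0],[0,0,0],[0,0,0]]'

```text
time: 14.53
ee_pos: [0.5202, 0.0361, 0.0405]
eef_rot: [0.079, 0.997, 0.0, -0.0]
ft_force: [-1.2, 0.5, 0.5]
width: 0.0347
grip_force: 0.7
```

Call:
arm_command --xyz '[[0.0007,-0.0001,0],[0.0014,-0.0002,0],[0.0014,-0.0002,0]]' --rot '[[0,0,0],[0,0,0],[0,0,0]]'

```text
time: 14.78
ee_pos: [0.5203, 0.036, 0.0403]
eef_rot: [0.079, 0.997, 0.0, -0.001]
ft_force: [-8.6, 0.8, 5.4]
width: 0.0352
grip_force: 3.9
```

Contact with the end stop is confirmed. Now the jaw.

Call:
arm_command --xyz '[[-0.005,0.0008,0],[-0.015,0.0024,0],[-0.015,0.0024,0.03],[-0.015,0.0024,0.06],[-0.015,0.0024,0.09],[-0.011,-0.015,0.09],[-0.007,-0.032,0.09],[-0.003,-0.049,0.09],[0.001,-0.066,0.09],[0.005,-0.083,0.09],[0.009,-0.1,0.09],[0.013,-0.117,0.09],[0.017,-0.134,0.09],[0.021,-0.151,0.09],[0.026,-0.168,0.09],[0.032,-0.185,0.09],[0.0373,-0.2004,0.09],[0.0373,-0.2004,0.09],[0.0373,-0.2004,0.09],[0.0373,-0.2004,0.09]]' --rot '[[0,0,0],[0,0,0],[0,0,0],[0,0,0],[0,0,0],[0,0,-0.12],[0,0,-0.24],[0,0,-0.36],[0,0,-0.48],[0,0,-0.6],[0,0,-0.72],[0,0,-0.84],[0,0,-0.96],[0,0,-1.08],[0,0,-1.2],[0,0,-1.32],[0,0,-1.44],[0,0,-1.5708],[0,0,-1.5708],[0,0,-1.5708]]' --grip 0

```text
time: 16.45
ee_pos: [0.5586, -0.1641, 0.1304]
eef_rot: [0.76, 0.65, 0.0, -0.0]
ft_force: [0.7, 0.2, 0.3]
width: 0.0004
grip_force: 0.0
```

Run:
```python
from h import *
im=snap("scene","s6");t=snap("top","t6");rep()
for c in("scene","top"):print([loc(W(c,d["at"])) for d in r.spot_point("jaw_tab",c)[:2]])
cv2.imwrite("pics/s6c.png",np.hstack([cv2.resize(x,None,fx=3,fy=3,interpolation=cv2.INTER_CUBIC)[:,:,::-1] for x in(im[170:270,240:370],t[140:240,245:375])]))
```

```text
carrier top [(0.65, 14.4, 1.5, 35.0)]
carrier scene [(0.91, 16.2, -2.0, 36.0)]
end_stop top [(0.56, 88.2, -9.3, 34.0)]
end_stop scene [(0.67, 17.2, 1.8, 36.0), (0.61, 89.2, -6.9, 36.0)]
jaw top []
jaw scene [(0.72, 13.3, -137.3, 40.0)]
tcp [  17.8 -191.8] 0.13064095720627344 [0.  0.  0.2] 16.85
[array([  13.7, -171.1]), array([   9.9, -137.5])]
[array([  78.9, -506.7]), array([-98.8, 140.8])]
```

View pics/s6c.png

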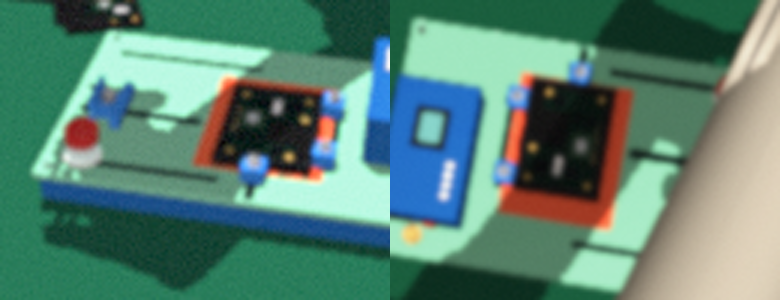

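Both views show the carrier seated in the corner against both side stops and the end stop (left crop about (255,165)). Lowering behind the jaw tab and pushing.

Call:
arm_command --xyz '[[0,0,-0.03],[0,0,-0.055],[0,0,-0.075],[0,0,-0.083],[0,0,-0.086],[0,0,-0.086],[0.0005,0.003,-0.086],[0.001,0.006,-0.086],[0.0014,0.009,-0.086],[0.0019,0.012,-0.086],[0.0024,0.015,-0.086],[0.003,0.019,-0.086],[0.0037,0.023,-0.086],[0.0044,0.0277,-0.086],[0.0052,0.0326,-0.086],[0.006,0.0375,-0.086],[0.0068,0.0425,-0.086],[0.0076,0.0474,-0.086],[0.0083,0.0524,-0.086],[0.0091,0.0573,-0.086]]' --rot '[[0,0,0],[0,0,0],[0,0,0],[0,0,0],[0,0,0],[0,0,0],[0,0,0],[0,0,0],[0,0,0],[0,0,0],[0,0,0],[0,0,0],[0,0,0],[0,0,0],[0,0,0],[0,0,0],[0,0,0],[0,0,0],[0,0,0],[0,0,0]]'

```text
time: 18.62
ee_pos: [0.5681, -0.1067, 0.0445]
eef_rot: [0.761, 0.649, 0.0, 0.0]
ft_force: [1.7, -3.1, 1.3]
width: 0.0003
grip_force: 1.4
```

Call:
arm_command --xyz '[[0.0006,0.004,0],[0.0013,0.008,0],[0.0019,0.012,0],[0.0025,0.016,0],[0.0032,0.02,0],[0.0038,0.024,0],[0.0045,0.028,0],[0.0051,0.032,0],[0.0056,0.035,0],[0.006,0.0375,0],[0.006,0.0375,0],[0.006,0.0375,0]]' --rot '[[0,0,0],[0,0,0],[0,0,0],[0,0,0],[0,0,0],[0,0,0],[0,0,0],[0,0,0],[0,0,0],[0,0,0],[0,0,0],[0,0,0]]'

```text
time: 19.62
ee_pos: [0.5736, -0.069, 0.0444]
eef_rot: [0.76, 0.649, -0.0, -0.001]
ft_force: [-0.5, -1.0, 0.2]
width: 0.0002
grip_force: 0.0
```

Run:
```python
from h import *
snap("scene","s7");snap("top","t7");rep()
```

```text
carrier top [(0.71, 16.9, 1.8, 35.0)]
carrier scene [(0.93, 17.3, 0.3, 39.0)]
end_stop top [(0.45, 90.5, -7.0, 37.0)]
end_stop scene [(0.48, 86.9, -7.8, 38.0)]
jaw top [(0.36, -0.4, -0.8, -2.0)]
jaw scene [(0.61, 12.2, -52.3, 38.0)]
tcp [ 17.7 -96.1] 0.04456823801593157 [ 1.2  0.8 -0.2] 20.0167
```

Call:
arm_command --xyz '[[0.0003,0.002,0],[0.0006,0.004,0],[0.001,0.006,0],[0.0012,0.0075,0],[0.0012,0.0075,0]]' --rot '[[0,0,0],[0,0,0],[0,0,0],[0,0,0],[0,0,0]]'

```text
time: 20.43
ee_pos: [0.5752, -0.0619, 0.0446]
eef_rot: [0.761, 0.649, 0.0, -0.0]
ft_force: [-2.2, -1.2, 1.1]
width: 0.0005
grip_force: 0.5
```

Call:
arm_command --xyz '[[0.0001,0.0007,0],[0.0002,0.0014,0],[0.0003,0.002,0],[0.0003,0.002,0]]' --rot '[[0,0,0],[0,0,0],[0,0,0],[0,0,0]]'

```text
time: 20.77
ee_pos: [0.5754, -0.0607, 0.0446]
eef_rot: [0.761, 0.649, -0.0, 0.0]
ft_force: [-1.4, -3.4, 1.3]
width: 0.0006
grip_force: 2.1
```

Call:
arm_command --xyz '[[0.0001,0.0007,0],[0.0002,0.0014,0],[0.0002,0.0014,0]]' --rot '[[0,0,0],[0,0,0],[0,0,0]]'

```text
time: 21.02
ee_pos: [0.5754, -0.0606, 0.0446]
eef_rot: [0.761, 0.649, -0.001, 0.001]
ft_force: [-1.8, -8.1, 0.3]
width: 0.0005
grip_force: 4.0
```

The jaw is blocked at y = -86.8 mm, against a predicted -86.7. Backing off and lifting clear.

Call:
arm_command --xyz '[[-0.0008,-0.005,0],[-0.0025,-0.016,0],[-0.0025,-0.016,0.03],[-0.0025,-0.016,0.06],[-0.0025,-0.016,0.09],[-0.0025,-0.05,0.12],[-0.0025,-0.08,0.15],[-0.0025,-0.11,0.18],[-0.0025,-0.145,0.2],[-0.0025,-0.18,0.2],[-0.0025,-0.215,0.2],[-0.0025,-0.25,0.2],[-0.0025,-0.25,0.2],[-0.0025,-0.25,0.2]]' --rot '[[0,0,0],[0,0,0],[0,0,0],[0,0,0],[0,0,0],[0,0,0],[0,0,0],[0,0,0],[0,0,0],[0,0,0],[0,0,0],[0,0,0],[0,0,0],[0,0,0]]'

```text
time: 22.18
ee_pos: [0.5717, -0.3119, 0.2444]
eef_rot: [0.762, 0.647, -0.0, 0.0]
ft_force: [0.4, -0.0, 0.8]
width: 0.0005
grip_force: 0.0
```

Run:
```python
from h import *
im=snap("scene","s8");t=snap("top","t8");rep();print(deckfit(t),carrierfit(t,(283,160,325,212)))
cv2.imwrite("pics/s8c.png",np.hstack([cv2.resize(x,None,fx=4,fy=4,interpolation=cv2.INTER_CUBIC)[:,:,::-1] for x in(im[175:255,270:370],t[145:225,265:365])]))
```

```text
carrier top [(0.68, 16.8, 2.1, 35.0)]
carrier scene [(0.75, 16.3, -0.4, 37.0)]
end_stop top [(0.6, 91.3, -6.9, 35.0)]
end_stop scene [(0.65, 87.8, -3.6, 39.0)]
jaw top [(0.65, 16.9, -79.7, 51.0), (0.43, 16.3, -42.1, 35.0)]
jaw scene [(0.66, 14.8, -43.7, 39.0)]
tcp [  54.9 -331.2] 0.2446960961735773 [0.1 0.4 0.5] 22.5833
(array([ 503.5, -136.1]), array([123.9, 262.1]), 48.18) (array([589.7,  23.3]), array([ 84.3, 116.6]), 84.73)
```

View pics/s8c.png

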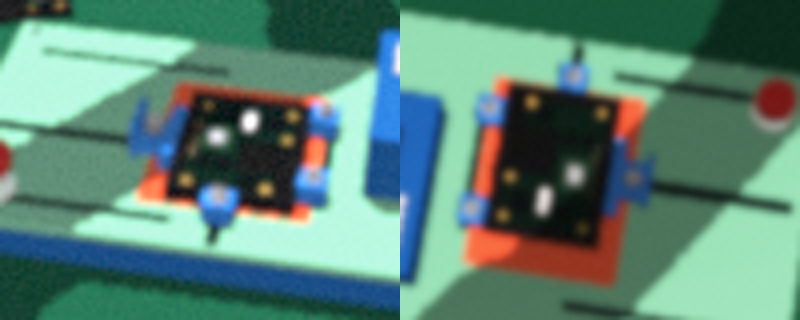

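The carrier sits against the end stop (right crop (573,78)) and both side stops ((490,108) and (472,208)). The jaw's nose meets its other side at (612,178), and the jar hasn't moved. Handing in.

```bash
python3 -c "
from bench import r
print(r.close_job())"
```

```text
the job is handed in; nothing more can be done
None
```

I pushed the carrier into the corner of its stops and the jaw up against its other side, then handed the job in at about 23 s; the hand-in gave no verdict. I felt contact at the end stop, side stops and jaw at under 11 N each, and the last pictures show it seated.

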